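Cap the paint pump with a cam-arm coupler

TASK

Cap the outlet of the paint pump for the night: set the loose cam-arm coupler mouth down over the pump's upright grooved adapter, feeling it gently onto the rubber gasket with both cam arms still open, then swing both arms down together until both are fully down and the coupler is locked. Never send one arm home while the other is still up, do not swing an arm down before the coupler is on the adapter, and do not ram the coupler, crush the gasket or force the arms. Leave the paint tin, sanding block and brush where they are.

Things in the scene. Friction and masses are not known exactly. Their poses are not given: they have to be found in the camera images.
- coupler: Loose aluminium closing coupler (a cap), mouth down on the bench: an upturned round cup, 50 mm outside diameter, 45 mm high (plus a flat 2.5 mm button on top), bore 40 mm wide and 40 mm deep from below; 0.35 to 0.6 kg. Origin: centre of the open underside; z up. Cam arms on its +y and -y sides; its +x and -x sides are plain, to grip 50 mm wide. Any yaw on the adapter is fine.
- cam_l_angle (a joint): Angle (rad) of the cam arm on the coupler's +y side. 0 = fully open (36 deg above level, pointing out and up), 0.63 = level, 2.2 = locked, the stop (hanging straight down). Friction of about 0.1 N m keeps it where it is left. Over about the last 0.3 rad its cam nose hooks under the adapter's lip and pulls the coupler down, adding up to about 0.1 N m.
- cam_r_angle (a joint): The same for the cam arm on the coupler's -y side: 0 open, 0.63 level, 2.2 locked.
- cam_l: Steel cam arm on the coupler's +y side: a flat bar 14 mm wide, 8 mm thick, reaching 63 mm from its pivot. Origin: the pivot, at the coupler's y = +29 mm, z = 28 mm; turns about the coupler's x. Loads above 60 N would bend it. With both arms locked, their outer faces are 66 mm apart and their ends are 35 mm below the coupler's underside.
- cam_r: The same arm on the coupler's -y side; origin: the pivot, at the coupler's y = -29 mm, z = 28 mm.
- pump: Grey paint pump fixed to the bench: a square block 130 x 130 mm whose flat deck is 60 mm above this origin (the origin lies 0 to 20 mm below the bench top), a 52 mm motor along its +x side no higher than the deck. A 31 mm pipe rises from the middle of the deck and carries the upright adapter. Origin: centre, under the seat point; z up.
- seat (a point): Nominal place of the locked coupler's underside centre: 120 mm above the pump's origin, 60 mm above its deck. The riser sits in an eccentric bush: the real adapter, upright and firm, stands 4 to 5 mm off this point to any one side and up to 3 mm higher or lower. Adapter: 37 mm diameter (clearance 1.5 mm all round), 1.5 mm chamfer on top; above its own seat: groove 9 to 32 mm, top lip 32 to 38 mm.
- tin: Bystander: closed paint tin, 76 mm diameter, 100 mm high, upright; origin at the centre of its underside.
- sanding_block: Bystander: cork sanding block 110 x 65 x 30 mm; origin at the centre of its underside.
- brush: Bystander: paint brush lying on the bench; origin under its middle.
- gasket (a joint): How far (m) the black rubber gasket, a 22 mm disc on the adapter's top (free: 38 to 44 mm above the adapter's seat), is pressed down; 0 free. It yields at 5 N per mm; its end, crushed, is 5.5 mm. The coupler's weight alone presses it about 1 mm and leaves the coupler 3 mm too high; the arms draw it down these 3 mm, to 3.5 to 4 mm pressed, the gasket then pushing back with 18 to 20 N.
Mind the look-alikes: they are no part of the job. There is more than one size of the coupler; the job needs the largest.

How it is judged:
By the outcome, as a careful person would: the job done as asked, in the order asked, and still so for the second after the job is handed in, with the robot touching nothing.
It also fails if it takes over 72 s, if anything falls off the work surface, if the arm or the gripper's body presses on something with over 40 N, if the wrist force passes 120 N, or if a joint passes its speed limit or range.

ROBOT

A 6-joint arm with a two-finger parallel gripper is mounted at the origin on the work surface. World frame = base frame: x ahead of the robot, y to its left, z up, the work surface at z = 0. Lengths are in m, angles in rad, forces in N, time in s.
With the tool pointing down it reaches from about 0.35 to 0.925 m from the base axis. Payload 6.4 kg.
Tool frame: the origin (TCP) lies midway between the tips of the shut fingers; the grasp point (between the pads) lies 19 mm behind it; z points along the fingers, y is the line along which they close (so a half turn about z gives the same grasp; the last joint's range is limited). The gripper opens to 85 mm and grips with 20 to 120 N. Pads are 22 mm wide; open, the fingers measure 114 mm over their backs; the gripper's body (76 mm by 85 mm) begins 54 mm behind the grasp point. The pads swing forward as they close: fully open they stand 13 mm farther back than shut.
Start: joints at [-1.481, 0.245, 1.558, -0, 1.339, -0.174], TCP at [0.169, -0.628, 0.231] pointing down, gripper open.
Joint ranges: [-3.13, 3.13], [-1.02, 2.26], [0.13, 2.54], [-0.95, 4.09], [0.21, 2.88], [-2.74, 2.74]. Speed limits (rad/s): [2.57, 2.57, 3.14, 3.14, 3.14, 3.14].

INTERFACE

Orientations are given as [roll, pitch, yaw] about the fixed x, y, z axes, in that order (R = Rz(yaw) Ry(pitch) Rx(roll)).
In Python, from station import robot gives the robot as it stands.
- The arm moves only by the tool apply_moves, never from a script. Its argument "steps" is a list of rows, each an object with "dp": the shift along the world's x, y, z in units of 150 mm (1.0 is 150 mm), a list of three; "dr": the turn, a rotation vector about the world's x, y, z in units of 90 degrees (1.0 is 90 degrees), a list of three. A call has exactly 8 rows; each row is the pose to reach, as a shift and turn from the pose commanded when the call began; what a row does not reach only later rows make up. A row lasts 1/12 s, in which the tool goes at most 41.7 mm and 7.16 degrees, less where a joint would pass 70% of its speed; a pose out of reach is approached as far as the arm can. A call with a number of a shift or a turn outside -1 to 1 is refused whole. A call with a gripper value outside its range is refused whole. "grip" is the closure, from -1 (fully open) to 1 (shut), set as the call begins (left out, the last holds). The fingers move at their own pace and stop on an object; "grip_force" is the grip in N (left out, the last holds). Time passes only in rows, so rows that repeat a pose let the fingers close, or fill a call up. It gives the time, the measured TCP pose, the force, the opening and the grip force at its end, in the units of the state.
- robot.sense(): the state, without advancing time (a new reading comes with each control period).
- robot.grab_frame(name): name is "scene" or "top" or "wrist"; returns the picture (480x640x3 uint8, red, green, blue); there is no depth.
- robot.calibration(name): a dict with "vertical_fov" (degrees; the focal length in pixels is half the picture's height over the tangent of half this angle, whatever the lens; pixels are square), "cx", "cy" (the principal point, pixels), "R" (3x3) and "t" (3): a world point X has camera coordinates R X + t; the wrist camera has in their place "mount" (4x4, takes a point from camera to tool coordinates, whose origin is the TCP and whose axes are the flange's). Camera axes: x right, y down, z forward; pixel columns grow to the right and rows downward; lengths in m; the calibration is good to about 2 mm. A picture is of the moment at which its call begins: read the wrist's pose just before it. calibration takes no time and is no camera call.
- robot.sign_off(): hands the job in; it is judged then, once.
The state is a dict: "time": time; "joint_pos": joint angles; "dq": joint speeds; "joint_efforts": joint torques, N m; "position": TCP position; "orientation": TCP orientation; "ft_force": force on the tool from outside, world axes, zero at the start; "ft_torque": the same for the moment, N m; "width": finger opening in m; "finger_force": force on a finger pad.
Only numpy, scipy, OpenCV 4.12 (cv2) and the standard library are available. Lean on these libraries where they do the work, as an engineer would, in place of code of your own. Each camera call takes 0.05 s, during which the arm holds its last target. There are 200 camera calls.

## Working session

There is one attempt and no reset: what is moved stays moved. The work goes in short steps, Python scripts to look and compute and a tool call to move; the robot and the scene stay as the last step left them, time stands still between calls to the robot, and variables do not carry over. Pictures are saved under pics/ and viewed, at most 10 in all, crops included, and the job is handed in when it is done.

Besides the shell and the picture viewer there is one more tool, called after "Call:" as name(argument=value, ...), one argument or row to a line, values as JSON. apply_moves: Moves the arm, as the interface text tells. Its arguments: {"type":"object","properties":{"steps":{"type":"array","items":{"type":"object","properties":{"dp":{"type":"array","items":{"type":"number"}},"dr":{"type":"array","items":{"type":"number"}}}}},"grip":{"type":"number"},"grip_force":{"type":"number"}},"required":["steps"]}

```bash
mkdir -p pics; ls; python3 - <<'E'
from station import robot
import cv2,numpy as np
a=robot.grab_frame("scene");b=robot.grab_frame("top")
cv2.imwrite("pics/scene.png",a[:,:,::-1]);cv2.imwrite("pics/top.png",b[:,:,::-1])
for n in("scene","top","wrist"):print(n,robot.calibration(n))
s=robot.sense();print(s)
E
```

```text
pics
scene {'vertical_fov': 53.60609459668211, 'cx': 317.843261650575, 'cy': 237.01233073353978, 'R': array([[ 0.30706595,  0.95167641,  0.00474513],
       [ 0.78613769, -0.25083712, -0.56486129],
       [-0.53637491,  0.17717999, -0.82517223]]), 't': array([-0.14404095, -0.342555  ,  1.39537617])}
top {'vertical_fov': 56.61942900244279, 'cx': 324.12834967236546, 'cy': 232.53005221042923, 'R': array([[ 0.00258537, -0.99999379,  0.00239499],
       [-0.99710696, -0.00275984, -0.07596109],
       [ 0.07596723, -0.00219168, -0.99710791]]), 't': array([-0.02410984,  0.50940082,  1.0489834 ])}
wrist {'vertical_fov': 71.13563747078368, 'cx': 320.11398164285447, 'cy': 235.80502631737704, 'mount': array([[-3.22292875e-05, -9.61492931e-01, -2.74829662e-01,
         6.98047257e-02],
       [ 9.99999242e-01,  3.07201522e-04, -1.19201600e-03,
         6.31316856e-04],
       [ 1.23054305e-03, -2.74829492e-01,  9.61492192e-01,
        -1.42542689e-01],
       [ 0.00000000e+00,  0.00000000e+00,  0.00000000e+00,
         1.00000000e+00]])}
{'time': 0.1, 'joint_pos': array([-1.48109423e+00,  2.45740776e-01,  1.55890808e+00, -2.19782966e-05,
        1.33872540e+00, -1.74092804e-01]), 'dq': array([ 0.00062421, -0.00226697, -0.00285656,  0.00061015, -0.00016085,
        0.00015898]), 'joint_efforts': array([-5.60450007e-04, -4.30671108e+01, -3.27129114e+01, -1.32187674e-04,
        2.84997936e-03, -1.55856874e-07]), 'position': array([ 0.16944302, -0.6269932 ,  0.23028415]), 'orientation': array([-3.13983427e+00, -2.87544001e-04,  2.63799720e-01]), 'ft_force': array([ 0.16962999, -0.03480874,  0.0741538 ]), 'ft_torque': array([ 0.01465679, -0.00961203,  0.01313494]), 'finger_force': 0.0, 'width': 0.08486642887475482}
```

View pics/scene.png

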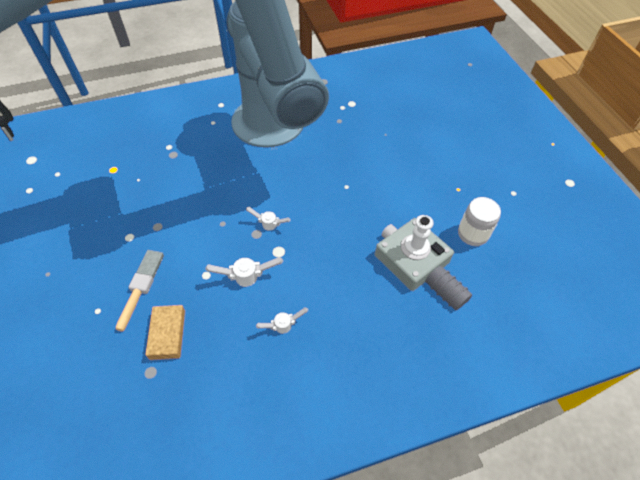

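View pics/top.png

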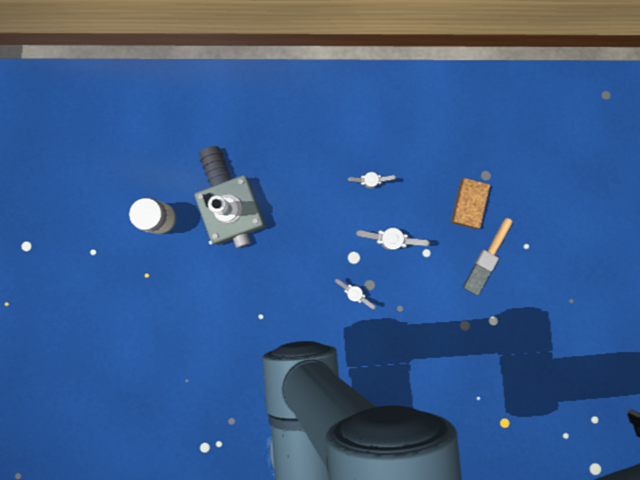

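The pictures show the three couplers: largest at top (392,239) / scene (245,271). The pump's black gasket is at top (217,204) / scene (424,222), and the tin is at top (146,215). Next I triangulate these.

```bash
cat > h.py <<'E'
from station import robot
import numpy as np, cv2
from scipy.spatial.transform import Rotation as Ro
def cam(n,s=None):
    c=robot.calibration(n);f=240/np.tan(np.radians(c["vertical_fov"]/2))
    if n=="wrist":
        T=np.eye(4);T[:3,:3]=Ro.from_euler("xyz",s["orientation"]).as_matrix();T[:3,3]=s["position"]
        M=T@c["mount"];return f,c["cx"],c["cy"],M[:3,:3],M[:3,3]
    R=np.array(c["R"]);return f,c["cx"],c["cy"],R.T,-R.T@c["t"]
def ray(C,u,v):
    d=C[3]@np.array([(u-C[1])/C[0],(v-C[2])/C[0],1]);return C[4],d/np.linalg.norm(d)
def onz(C,u,v,z):
    o,d=ray(C,u,v);return o+d*(z-o[2])/d[2]
def tri(r1,r2):
    A=np.array([r1[1],-r2[1]]).T;k=np.linalg.lstsq(A,r2[0]-r1[0],rcond=None)[0]
    p,q=r1[0]+k[0]*r1[1],r2[0]+k[1]*r2[1];return (p+q)/2,np.linalg.norm(p-q)
def proj(C,X):
    x=C[3].T@(np.array(X)-C[4]);return C[0]*x[:2]/x[2]+[C[1],C[2]]
E
python3 - <<'E'
from h import *
T=cam("top");S=cam("scene")
print("coupler top",onz(T,392,238,.046),tri(ray(T,392,238),ray(S,245,266)))
print("arm tips",onz(T,359,233.5,.065),onz(T,428,243,.065))
print("gasket",tri(ray(T,217,203),ray(S,424,222)),onz(T,217,203,.155))
im=cv2.imread("pics/top.png");x=cv2.resize(im[130:280,110:460],None,fx=2.28,fy=2.28,interpolation=cv2.INTER_CUBIC)
# pump deck
for p in [(195,190),(246,177),(264,228),(212,245)]:print("deck",onz(T,*p,.05))
cv2.imwrite("pics/c.png",x)
h=cv2.cvtColor(im,cv2.COLOR_BGR2HSV);m=((h[:,:,1]<60)&(h[:,:,2]>120)).astype(np.uint8);m[:, :330]=0;m[:160]=0;m[320:]=0
for c in cv2.findContours(m,0,2)[0]:
    if cv2.contourArea(c)>60:print(cv2.boundingRect(c),cv2.contourArea(c),cv2.minAreaRect(c))
E
```

```text
coupler top [ 0.49505747 -0.18131832  0.046     ] (array([ 0.49511924, -0.18007064,  0.04833017]), np.float64(0.0018067184638956586))
arm tips [ 0.50397843 -0.1026941   0.065     ] [ 0.48257729 -0.26083058  0.065     ]
gasket (array([0.56280285, 0.20650928, 0.14170296]), np.float64(0.0008347304718092278)) [0.56076439 0.2029073  0.155     ]
deck [0.60629356 0.28031657 0.05      ]
deck [0.63751864 0.16129033 0.05      ]
deck [0.51733075 0.11745331 0.05      ]
deck [0.47736392 0.23768561 0.05      ]
(336, 279, 39, 30) 303.5 ((355.1034851074219, 293.24139404296875), (46.05244445800781, 14.855627059936523), 21.801410675048828)
(348, 252, 12, 12) 97.0 ((353.5, 257.5), (11.0, 11.0), 90.0)
(465, 250, 34, 45) 635.5 ((481.4000244140625, 272.20001220703125), (17.88854217529297, 42.93250274658203), 26.56505012512207)
(357, 228, 72, 22) 683.0 ((392.5, 238.5), (21.0, 71.0), 90.0)
(348, 172, 48, 16) 299.5 ((371.7720642089844, 179.03367614746094), (15.015103340148926, 45.96148681640625), 75.25643920898438)
```

View pics/c.png

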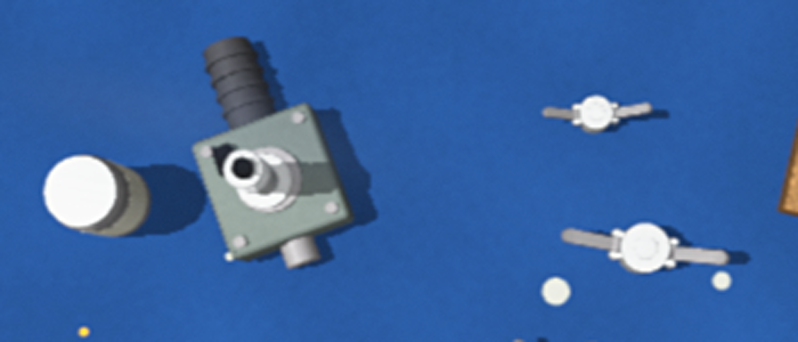

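Tip-to-tip distance is 0.160 m, as expected for the largest coupler, with its yaw about -7.7°. I go above it for a close look.

Call:
apply_moves(
  steps=[
    {"dp": [0.73, 1, 0], "dr": [0, 0, 0.25]},
    {"dp": [0.73, 1, 0], "dr": [0, 0, 0.25]},
    {"dp": [0.73, 1, 0], "dr": [0, 0, 0.25]},
    {"dp": [0.73, 1, 0], "dr": [0, 0, 0.25]},
    {"dp": [0.73, 1, 0], "dr": [0, 0, 0.25]},
    {"dp": [0.73, 1, 0], "dr": [0, 0, 0.25]},
    {"dp": [0.73, 1, 0], "dr": [0, 0, 0.25]},
    {"dp": [0.73, 1, 0], "dr": [0, 0, 0.25]},
  ],
  grip=-1,
)

```text
time: 0.77
position: [0.2787, -0.478, 0.2312]
orientation: [3.142, 0.0, 0.656]
ft_force: [0.7, -1.1, -0.0]
width: 0.0858
finger_force: 0.0
```

Call:
apply_moves(
  steps=[
    {"dp": [0.73, 1, 0], "dr": [0, 0, 0.25]},
    {"dp": [0.73, 1, 0], "dr": [0, 0, 0.25]},
    {"dp": [0.73, 1, 0], "dr": [0, 0, 0.25]},
    {"dp": [0.73, 1, 0], "dr": [0, 0, 0.25]},
    {"dp": [0.73, 1, 0], "dr": [0, 0, 0.25]},
    {"dp": [0.73, 1, 0], "dr": [0, 0, 0.25]},
    {"dp": [0.73, 1, 0], "dr": [0, 0, 0.25]},
    {"dp": [0.73, 1, 0], "dr": [0, 0, 0.25]},
  ],
)

```text
time: 1.43
position: [0.3879, -0.3289, 0.2313]
orientation: [-3.141, 0.0, 1.048]
ft_force: [0.2, 0.2, 0.0]
width: 0.0856
finger_force: 0.0
```

Call:
apply_moves(
  steps=[
    {"dp": [0.71, 0.97, -0.2], "dr": [0, 0, 0.247]},
    {"dp": [0.71, 0.97, -0.2], "dr": [0, 0, 0.247]},
    {"dp": [0.71, 0.97, -0.2], "dr": [0, 0, 0.247]},
    {"dp": [0.71, 0.97, -0.2], "dr": [0, 0, 0.247]},
    {"dp": [0.71, 0.97, -0.2], "dr": [0, 0, 0.247]},
    {"dp": [0.71, 0.97, -0.2], "dr": [0, 0, 0.247]},
    {"dp": [0.71, 0.97, -0.2], "dr": [0, 0, 0.247]},
    {"dp": [0.71, 0.97, -0.2], "dr": [0, 0, 0.247]},
  ],
)

```text
time: 2.1
position: [0.4945, -0.1839, 0.2014]
orientation: [-3.142, 0.001, 1.435]
ft_force: [0.3, 1.0, -0.3]
width: 0.0855
finger_force: 0.0
```

```bash
python3 - <<'E'
from h import *
s=robot.sense();im=robot.grab_frame("wrist")[:,:,::-1].copy();cv2.imwrite("pics/w1.png",im)
print(s["position"],s["orientation"],s["joint_pos"],s["time"])
W=cam("wrist",s);print("pred",proj(W,[.495,-.181,.047]),proj(W,[.504,-.1027,.065]),proj(W,[.4826,-.2608,.065]))
T=cam("top");print("tin",onz(T,146,215,.1))
E
```

```text
[ 0.49454034 -0.18390568  0.20144179] [-3.14157746e+00  5.68145032e-04  1.43485162e+00] [-5.70830079e-01 -1.32582641e-02  1.89608723e+00 -5.48171500e-04
  1.25853815e+00 -4.34717025e-01] 2.1
pred [319.98785547 216.27279172] [317.80323866 123.61943552] [318.38008059 306.40597848]
tin [0.54127555 0.37315973 0.1       ]
```

View pics/w1.png

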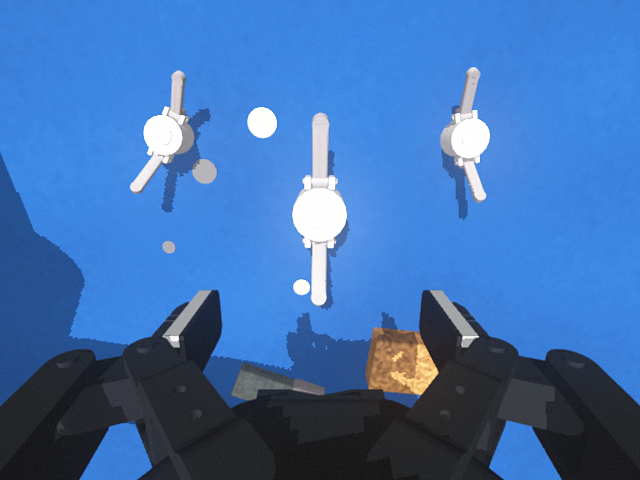

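The close view confirms the coupler top at (320,215), with arm tips at (320,118) and (319,300), within 1–2 px of prediction. Descending to grasp.

Call:
apply_moves(
  steps=[
    {"dp": [0, 0.02, -0.2]},
    {"dp": [0, 0.02, -0.4]},
    {"dp": [0, 0.02, -0.6]},
    {"dp": [0, 0.02, -0.8]},
    {"dp": [0, 0.02, -0.9]},
    {"dp": [0, 0.02, -0.95]},
    {"dp": [0, 0.02, -0.95]},
    {"dp": [0, 0.02, -0.95]},
  ],
)

```text
validation failed for argument at $.st...
```

Call:
apply_moves(
  steps=[
    {"dp": [0, 0, -0.06]},
    {"dp": [0, 0, -0.13]},
    {"dp": [0, 0, -0.2]},
    {"dp": [0, 0, -0.26]},
    {"dp": [0, 0, -0.31]},
    {"dp": [0, 0, -0.33]},
    {"dp": [0, 0, -0.33]},
    {"dp": [0, 0, -0.33]},
  ],
)

```text
validation failed for argument at $.st...
```

Call:
apply_moves(
  steps=[
    {"dp": [0, 0, 0]},
    {"dp": [0, 0, 0]},
    {"dp": [0, 0, 0]},
    {"dp": [0, 0, 0]},
    {"dp": [0, 0, 0]},
    {"dp": [0, 0, 0]},
    {"dp": [0, 0, 0]},
    {"dp": [0, 0, 0]},
  ],
  grip=1,
  grip_force=40,
)

```text
validation failed for argument at $.st...
```

Call:
apply_moves(
  steps=[
    {"dp": [0, 0.02, -0.2], "dr": [0, 0, 0]},
    {"dp": [0, 0.02, -0.4], "dr": [0, 0, 0]},
    {"dp": [0, 0.02, -0.6], "dr": [0, 0, 0]},
    {"dp": [0, 0.02, -0.8], "dr": [0, 0, 0]},
    {"dp": [0, 0.02, -0.9], "dr": [0, 0, 0]},
    {"dp": [0, 0.02, -0.95], "dr": [0, 0, 0]},
    {"dp": [0, 0.02, -0.95], "dr": [0, 0, 0]},
    {"dp": [0, 0.02, -0.95], "dr": [0, 0, 0]},
  ],
)

```text
time: 2.82
position: [0.4953, -0.1803, 0.0597]
orientation: [3.14, 0.001, 1.436]
ft_force: [0.0, 0.3, -0.4]
width: 0.0854
finger_force: 0.0
```

Call:
apply_moves(
  steps=[
    {"dp": [0, 0, -0.06], "dr": [0, 0, 0]},
    {"dp": [0, 0, -0.13], "dr": [0, 0, 0]},
    {"dp": [0, 0, -0.2], "dr": [0, 0, 0]},
    {"dp": [0, 0, -0.26], "dr": [0, 0, 0]},
    {"dp": [0, 0, -0.31], "dr": [0, 0, 0]},
    {"dp": [0, 0, -0.33], "dr": [0, 0, 0]},
    {"dp": [0, 0, -0.33], "dr": [0, 0, 0]},
    {"dp": [0, 0, -0.33], "dr": [0, 0, 0]},
  ],
)

```text
time: 3.48
position: [0.495, -0.179, 0.0092]
orientation: [-3.141, -0.0, 1.437]
ft_force: [0.4, -0.0, 0.4]
width: 0.0853
finger_force: 0.0
```

Call:
apply_moves(
  steps=[
    {"dp": [0, 0, 0], "dr": [0, 0, 0]},
    {"dp": [0, 0, 0], "dr": [0, 0, 0]},
    {"dp": [0, 0, 0], "dr": [0, 0, 0]},
    {"dp": [0, 0, 0], "dr": [0, 0, 0]},
    {"dp": [0, 0, 0], "dr": [0, 0, 0]},
    {"dp": [0, 0, 0], "dr": [0, 0, 0]},
    {"dp": [0, 0, 0], "dr": [0, 0, 0]},
    {"dp": [0, 0, 0], "dr": [0, 0, 0]},
  ],
  grip=1,
  grip_force=40,
)

```text
time: 4.15
position: [0.4952, -0.1792, 0.0099]
orientation: [3.141, 0.0, 1.437]
ft_force: [-2.0, 0.1, 5.5]
width: 0.0487
finger_force: 41.6
```

Call:
apply_moves(
  steps=[
    {"dp": [0, 0, 0.1], "dr": [0, 0, 0]},
    {"dp": [0, 0, 0.25], "dr": [0, 0, 0]},
    {"dp": [0, 0, 0.4], "dr": [0, 0, 0]},
    {"dp": [0, 0, 0.6], "dr": [0, 0, 0]},
    {"dp": [0, 0, 0.8], "dr": [0, 0, 0]},
    {"dp": [0, 0, 0.95], "dr": [0, 0, 0]},
    {"dp": [0, 0, 1], "dr": [0, 0, 0]},
    {"dp": [0, 0, 1], "dr": [0, 0, 0]},
  ],
)

```text
time: 4.82
position: [0.4957, -0.1794, 0.1604]
orientation: [3.139, 0.001, 1.437]
ft_force: [0.3, 0.4, -5.3]
width: 0.0484
finger_force: 43.5
```

Call:
apply_moves(
  steps=[
    {"dp": [0.05, 0.1, 0.1], "dr": [0, 0, 0]},
    {"dp": [0.1, 0.25, 0.2], "dr": [0, 0, 0]},
    {"dp": [0.2, 0.4, 0.3], "dr": [0, 0, 0]},
    {"dp": [0.25, 0.55, 0.4], "dr": [0, 0, 0]},
    {"dp": [0.3, 0.7, 0.5], "dr": [0, 0, 0]},
    {"dp": [0.4, 0.85, 0.6], "dr": [0, 0, 0]},
    {"dp": [0.43, 0.95, 0.6], "dr": [0, 0, 0]},
    {"dp": [0.43, 1, 0.6], "dr": [0, 0, 0]},
  ],
)

```text
time: 5.48
position: [0.5594, -0.027, 0.247]
orientation: [-3.139, -0.001, 1.439]
ft_force: [-0.0, 0.7, -5.7]
width: 0.0482
finger_force: 43.6
```

Call:
apply_moves(
  steps=[
    {"dp": [0, 0.15, 0], "dr": [0, 0, 0]},
    {"dp": [0, 0.35, 0], "dr": [0, 0, 0]},
    {"dp": [0, 0.55, 0], "dr": [0, 0, 0]},
    {"dp": [0, 0.75, 0], "dr": [0, 0, 0]},
    {"dp": [0, 0.9, 0], "dr": [0, 0, 0]},
    {"dp": [0, 1, 0], "dr": [0, 0, 0]},
    {"dp": [0, 1, 0], "dr": [0, 0, 0]},
    {"dp": [0, 1, 0], "dr": [0, 0, 0]},
  ],
)

```text
time: 6.15
position: [0.5579, 0.121, 0.2461]
orientation: [-3.136, 0.001, 1.438]
ft_force: [0.7, 0.5, -5.3]
width: 0.0483
finger_force: 43.4
```

```bash
python3 - <<'E'
from h import *
s=robot.sense();im=robot.grab_frame("wrist")[:,:,::-1].copy();cv2.imwrite("pics/w2.png",im)
np.save("w2.npy",np.r_[s["position"],s["orientation"]])
print(s["position"],s["orientation"],s["joint_pos"],s["time"],s["ft_force"])
W=cam("wrist",s);print("pred",proj(W,[.5615,.2045,.148]))
E
```

```text
[0.55794853 0.12104356 0.24610639] [-3.13648727e+00  1.40375474e-03  1.43829517e+00] [ 1.53979148e-02  5.18207416e-02  1.74582793e+00 -6.52025955e-04
  1.34920053e+00  1.48047630e-01] 6.15 [ 0.73409329  0.50897349 -5.27354648]
pred [309.46059965 118.55455362]
```

View pics/w2.png

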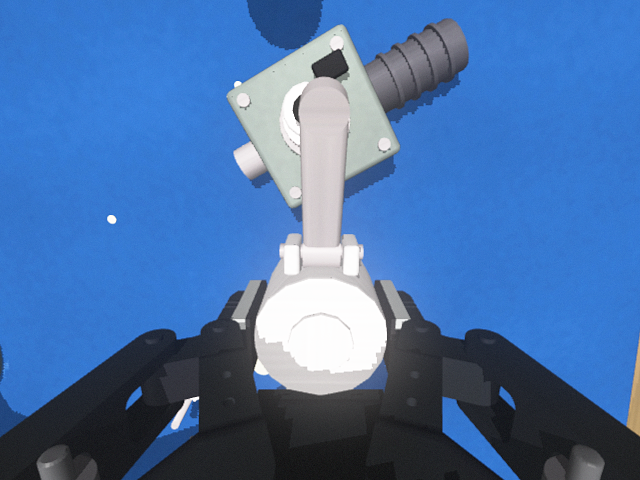

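The held coupler's arm hides the adapter (around (310,110)). I'll look from both sides for a stereo fix.

Call:
apply_moves(
  steps=[
    {"dp": [0.1, 0, 0], "dr": [0, 0, 0]},
    {"dp": [0.2, 0, 0], "dr": [0, 0, 0]},
    {"dp": [0.3, 0, 0], "dr": [0, 0, 0]},
    {"dp": [0.4, 0, 0], "dr": [0, 0, 0]},
    {"dp": [0.4, 0, 0], "dr": [0, 0, 0]},
    {"dp": [0.4, 0, 0], "dr": [0, 0, 0]},
    {"dp": [0.4, 0, 0], "dr": [0, 0, 0]},
    {"dp": [0.4, 0, 0], "dr": [0, 0, 0]},
  ],
)

```text
time: 6.87
position: [0.6188, 0.1205, 0.2487]
orientation: [-3.14, 0.0, 1.437]
ft_force: [-0.1, 0.3, -5.2]
width: 0.0483
finger_force: 43.8
```

```bash
python3 - <<'E'
from h import *
s=robot.sense();im=robot.grab_frame("wrist")[:,:,::-1].copy();cv2.imwrite("pics/w3.png",im)
np.save("w3.npy",np.r_[s["position"],s["orientation"]])
E
```

Call:
apply_moves(
  steps=[
    {"dp": [-0.2, 0, 0], "dr": [0, 0, 0]},
    {"dp": [-0.4, 0, 0], "dr": [0, 0, 0]},
    {"dp": [-0.6, 0, 0], "dr": [0, 0, 0]},
    {"dp": [-0.75, 0, 0], "dr": [0, 0, 0]},
    {"dp": [-0.8, 0, 0], "dr": [0, 0, 0]},
    {"dp": [-0.8, 0, 0], "dr": [0, 0, 0]},
    {"dp": [-0.8, 0, 0], "dr": [0, 0, 0]},
    {"dp": [-0.8, 0, 0], "dr": [0, 0, 0]},
  ],
)

```text
time: 7.58
position: [0.5003, 0.1209, 0.2498]
orientation: [3.14, -0.0, 1.437]
ft_force: [0.5, -0.4, -5.2]
width: 0.0486
finger_force: 44.3
```

```bash
python3 - <<'E'
from h import *
s=robot.sense();im=robot.grab_frame("wrist")[:,:,::-1].copy();cv2.imwrite("pics/w4.png",im)
np.save("w4.npy",np.r_[s["position"],s["orientation"]])
a=cv2.imread("pics/w3.png")[20:230,120:520];b=im[20:230,120:520]
cv2.imwrite("pics/w34.png",np.vstack([a,b]))
for n in("w3","w4"):
    v=np.load(n+".npy");print(v);W=cam("wrist",dict(position=v[:3],orientation=v[3:]))
    print(n,proj(W,[.5615,.2045,.148]))
E
```

```text
[ 6.18763554e-01  1.20451925e-01  2.48684104e-01 -3.14027991e+00
  2.94113141e-04  1.43652148e+00]
w3 [221.7352936  130.53622491]
[ 5.00325326e-01  1.20859246e-01  2.49752777e-01  3.14026492e+00
 -1.49580055e-04  1.43698298e+00]
w4 [392.09725632 106.95219321]
```

View pics/w34.png

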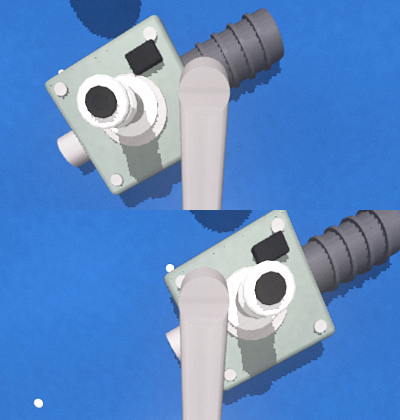

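Both views show the gasket clearly: first view about (220,123), second about (390,97). I fit it by mask and triangulate.

```bash
python3 - <<'E'
from h import *
R=[]
for n,p in(("w3",(220,123)),("w4",(390,97))):
    v=np.load(n+".npy");W=cam("wrist",dict(position=v[:3],orientation=v[3:]))
    g=cv2.cvtColor(cv2.imread(f"pics/{n}.png"),cv2.COLOR_BGR2GRAY);m=(g<75).astype(np.uint8)
    k,l,st,ce=cv2.connectedComponentsWithStats(m);i=l[p[1],p[0]];c=max(cv2.findContours((l==i).astype(np.uint8),0,1)[0],key=cv2.contourArea)
    e=cv2.fitEllipse(c);print(n,st[i],ce[i],e);R.append((W,e[0]))
p,d=tri(ray(R[0][0],*R[0][1]),ray(R[1][0],*R[1][1]));print("gasket",p,d)
T=cam("top");S=cam("scene")
for n in("top","scene"):
    g=cv2.cvtColor(cv2.imread(f"pics/{n}.png"),cv2.COLOR_BGR2GRAY);x,y=map(int,proj(cam(n),p));q=g[y-8:y+9,x-8:x+9]
    m=(q<60).astype(np.uint8);k,l,st,ce=cv2.connectedComponentsWithStats(m);print(n,proj(cam(n),p),[(st[i][4],ce[i]+[x-8,y-8]) for i in range(1,k) if st[i][4]>8])
E
```

```text
w3 [205 106  32  32 771] [220.58754864 121.51750973] ((220.6057586669922, 121.55030059814453), (28.946353912353516, 32.13687515258789), 138.6751251220703)
w4 [     0      0    640    480 231965] [321.07651585 190.54004268] ((320.06243896484375, 189.26625061035156), (418.28692626953125, 849.4523315429688), 91.09058380126953)
gasket [0.53091623 0.18302297 0.13330479] 0.07825011433697782
top [228.38188764 218.26382471] []
scene [406.96350138 215.67946273] []
```

```bash
python3 - <<'E'
from h import *
R=[]
for n,p in(("w3",(220,122)),("w4",(389,97))):
    v=np.load(n+".npy");W=cam("wrist",dict(position=v[:3],orientation=v[3:]))
    im=cv2.imread(f"pics/{n}.png");g=cv2.cvtColor(im,cv2.COLOR_BGR2GRAY);print(g[p[1],p[0]])
    o=(p[0]-24,p[1]-22);q=(g[o[1]:o[1]+44,o[0]:o[0]+48]<110).astype(np.uint8)
    k,l,st,ce=cv2.connectedComponentsWithStats(q);i=l[22,24];print(n,st[i],ce[i]+o);R.append((W,ce[i]+o))
p,d=tri(ray(R[0][0],*R[0][1]),ray(R[1][0],*R[1][1]));print("gasket",p,d)
for n in("top","scene"):print(n,proj(cam(n),p))
for W,c in R:
  for z in(.145,.15,.155):print(onz(W,*c,z))
# deck corners by view: pixel offsets
E
```

```text
65
w3 [  9   6  32  32 793] [220.62295082 121.57503153]
74
w4 [ 10   7  31  33 810] [390.03580247  97.98024691]
gasket [0.56117153 0.21063472 0.14498459] 8.847927807405283e-06
top [214.48380535 203.4689504 ]
scene [425.53179328 220.05397673]
[0.56117584 0.21062892 0.145     ]
[0.56254465 0.21018836 0.15      ]
[0.56391347 0.20974779 0.155     ]
[0.56116842 0.21063783 0.145     ]
[0.56012837 0.21020712 0.15      ]
[0.55908832 0.20977642 0.155     ]
```

```bash
python3 - <<'E'
from h import *
v=np.load("w4.npy");W=cam("wrist",dict(position=v[:3],orientation=v[3:]))
g=cv2.cvtColor(cv2.imread("pics/w4.png"),cv2.COLOR_BGR2GRAY)
q=g[:,180:460];cv2.imwrite("pics/held.png",cv2.resize(np.hstack([q[220:420]]),None,fx=2.5,fy=2.5))
# predicted rim of held coupler if centred on TCP, z from grasp
c=v[:3]+[0,0,.0355]
R=Ro.from_euler("z",v[5]).as_matrix()
for a in(0,90,180,270):print(a,proj(W,c+R@[.025*np.cos(np.radians(a)),.025*np.sin(np.radians(a)),0]))
print("c",proj(W,c),"button",proj(W,c+[0,0,.0025]))
for n,p in(("top",(216,203)),("scene",(424,222))):
    g=cv2.cvtColor(cv2.imread(f"pics/{n}.png"),cv2.COLOR_BGR2GRAY)
    print(n);print(g[p[1]-9:p[1]+10,p[0]-10:p[0]+11])
E
```

```text
0 [319.37504162 274.19480628]
90 [250.56209531 338.29236384]
180 [319.45774622 395.5258155 ]
270 [388.25699212 338.23503917]
c [319.41871382 338.26369768] button [319.40952475 342.24679658]
top
[[ 73  53  44  39  43  63  84 100 128 151 154 153 152 151 152 152 156 156
  161 159 159]
 [ 44  43  43  40  35  46  78 114 149 173 182 183 172 162 157 164 175 187
  194 192 195]
 [ 44  44  42  38  49  88 146 194 219 229 237 237 226 208 195 190 194 204
  206 202 196]
 [ 44  43  40  51 109 187 236 248 247 243 243 247 247 245 237 210 195 210
  223 220 202]
 [ 42  39  40  88 178 240 250 247 236 206 198 226 246 248 244 231 213 213
  231 240 240]
 [ 39  38  65 147 226 248 231 173 126  94  88 117 152 180 195 215 225 206
  188 215 241]
 [ 36  44 108 201 248 239 164  77  38  33  33  37  55  88 127 174 208 207
  167 162 201]
 [ 33  58 147 231 249 219 109  35  32  36  38  37  34  45  78 131 174 193
  184 150 149]
 [ 31  74 183 247 245 187  78  30  35  40  40  41  39  36  57 114 165 197
  202 161 138]
 [ 40  89 201 249 239 155  57  31  36  40  39  41  39  33  50 110 169 202
  207 164 144]
 [ 49 102 210 25
[... 1783 characters left out ...]
3 210 239 220 192 161 111  88  77  58  88 144 208 246 254 252
  228 175 129]
 [169 178 169 184 218 222 228 228 202 206 191 161 200 227 246 255 253 241
  208 153 128]
 [187 189 183 171 184 210 233 246 240 250 243 230 246 253 253 250 244 223
  179 135 122]
 [189 194 193 168 155 175 198 220 238 244 248 247 248 247 242 231 215 187
  146 125 125]
 [190 190 194 168 149 153 158 180 201 209 219 224 223 222 213 199 173 143
  126 126 126]
 [186 194 192 166 147 151 155 159 166 170 177 179 183 204 222 216 176 130
  122 124 127]
 [185 193 193 175 157 154 154 157 158 158 157 159 179 227 250 243 198 142
  125 127 121]
 [182 191 195 189 171 158 154 159 161 159 157 165 213 248 255 245 210 163
  136 128 127]]
```

View pics/held.png

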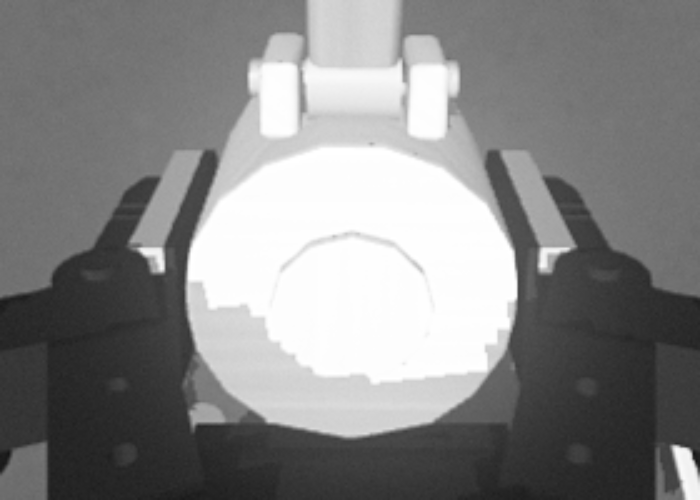

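The held coupler is centred in the pads within about 0.7 mm. The gasket is at about (0.561, 0.209, 0.145): the wrist gives y=0.2105 and the top/scene views about 0.208. Moving above it.

Call:
apply_moves(
  steps=[
    {"dp": [0.1, 0.15, 0], "dr": [0, 0, 0]},
    {"dp": [0.2, 0.3, 0], "dr": [0, 0, 0]},
    {"dp": [0.3, 0.45, 0], "dr": [0, 0, 0]},
    {"dp": [0.4, 0.59, 0], "dr": [0, 0, 0]},
    {"dp": [0.405, 0.594, 0], "dr": [0, 0, 0]},
    {"dp": [0.405, 0.594, 0], "dr": [0, 0, 0]},
    {"dp": [0.405, 0.594, 0], "dr": [0, 0, 0]},
    {"dp": [0.405, 0.594, 0], "dr": [0, 0, 0]},
  ],
)

```text
time: 8.3
position: [0.5602, 0.2094, 0.249]
orientation: [-3.141, 0.0, 1.436]
ft_force: [-0.4, -1.4, -6.0]
width: 0.0479
finger_force: 44.2
```

Call:
apply_moves(
  steps=[
    {"dp": [0, 0, -0.1], "dr": [0, 0, 0]},
    {"dp": [0, 0, -0.2], "dr": [0, 0, 0]},
    {"dp": [0, 0, -0.3], "dr": [0, 0, 0]},
    {"dp": [0, 0, -0.4], "dr": [0, 0, 0]},
    {"dp": [0, 0, -0.5], "dr": [0, 0, 0]},
    {"dp": [0, 0, -0.55], "dr": [0, 0, 0]},
    {"dp": [0, 0, -0.55], "dr": [0, 0, 0]},
    {"dp": [0, 0, -0.55], "dr": [0, 0, 0]},
  ],
)

```text
time: 8.97
position: [0.5602, 0.2097, 0.167]
orientation: [-3.141, 0.0, 1.437]
ft_force: [-0.1, 0.2, -5.0]
width: 0.0483
finger_force: 44.2
```

```bash
python3 - <<'E'
from h import *
im=robot.grab_frame("scene")[:,:,::-1].copy();robot.grab_frame("wrist");s=robot.sense()
print(s["position"],s["orientation"],s["ft_force"],s["time"],s["width"])
cv2.imwrite("pics/s2.png",cv2.resize(im[130:300,340:540],None,fx=3,fy=3,interpolation=cv2.INTER_CUBIC))
S=cam("scene");p=s["position"]
print(proj(S,p+[0,0,-.0095]),proj(S,[.561,.209,.139]))
E
```

```text
[0.5610979  0.21001755 0.16830983] [ 3.13918764e+00 -7.09358226e-04  1.43690929e+00] [-0.10946725 -0.71467071 -4.79278771] 9.0667 0.04857544287516105
[426.50868447 216.19773729] [424.26499287 221.84099324]
```

View pics/s2.png

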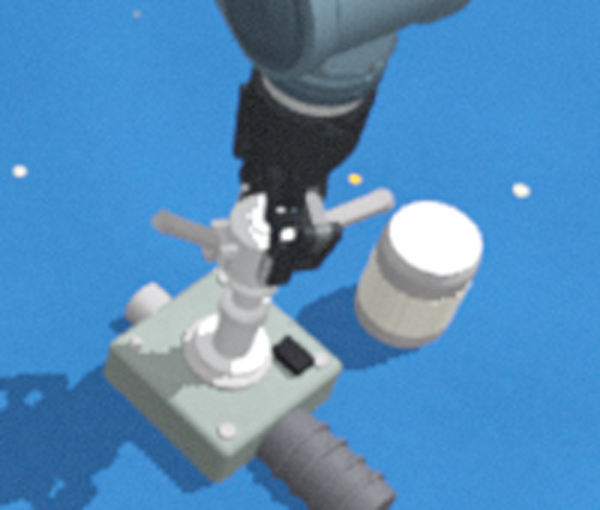

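The coupler is above the adapter and aligned within about 1 mm in this view (lip about (250,300) in the crop). Feeling down in small steps.

Call:
apply_moves(
  steps=[
    {"dp": [0, 0, -0.02], "dr": [0, 0, 0]},
    {"dp": [0, 0, -0.04], "dr": [0, 0, 0]},
    {"dp": [0, 0, -0.06], "dr": [0, 0, 0]},
    {"dp": [0, 0, -0.08], "dr": [0, 0, 0]},
    {"dp": [0, 0, -0.09], "dr": [0, 0, 0]},
    {"dp": [0, 0, -0.1], "dr": [0, 0, 0]},
    {"dp": [0, 0, -0.1], "dr": [0, 0, 0]},
    {"dp": [0, 0, -0.1], "dr": [0, 0, 0]},
  ],
)

```text
time: 9.73
position: [0.5603, 0.2101, 0.1518]
orientation: [-3.142, 0.0, 1.437]
ft_force: [0.2, -0.6, -4.6]
width: 0.0487
finger_force: 44.3
```

Call:
apply_moves(
  steps=[
    {"dp": [0, 0, -0.003], "dr": [0, 0, 0]},
    {"dp": [0, 0, -0.006], "dr": [0, 0, 0]},
    {"dp": [0, 0, -0.009], "dr": [0, 0, 0]},
    {"dp": [0, 0, -0.012], "dr": [0, 0, 0]},
    {"dp": [0, 0, -0.015], "dr": [0, 0, 0]},
    {"dp": [0, 0, -0.018], "dr": [0, 0, 0]},
    {"dp": [0, 0, -0.02], "dr": [0, 0, 0]},
    {"dp": [0, 0, -0.02], "dr": [0, 0, 0]},
  ],
)

```text
time: 10.4
position: [0.5605, 0.2105, 0.1489]
orientation: [3.141, -0.001, 1.437]
ft_force: [2.1, 3.0, -4.1]
width: 0.0488
finger_force: 44.4
```

Call:
apply_moves(
  steps=[
    {"dp": [0, 0, -0.003], "dr": [0, 0, 0]},
    {"dp": [0, 0, -0.006], "dr": [0, 0, 0]},
    {"dp": [0, 0, -0.009], "dr": [0, 0, 0]},
    {"dp": [0, 0, -0.012], "dr": [0, 0, 0]},
    {"dp": [0, 0, -0.013], "dr": [0, 0, 0]},
    {"dp": [0, 0, -0.013], "dr": [0, 0, 0]},
    {"dp": [0, 0, -0.013], "dr": [0, 0, 0]},
    {"dp": [0, 0, -0.013], "dr": [0, 0, 0]},
  ],
)

```text
time: 11.07
position: [0.5604, 0.2101, 0.1469]
orientation: [3.141, -0.0, 1.437]
ft_force: [2.9, 3.3, -4.1]
width: 0.048
finger_force: 44.3
```

```bash
python3 - <<'E'
from station import robot
for i in range(3):
    robot.grab_frame("top");s=robot.sense();print(s["position"].round(4),s["ft_force"].round(1),s["ft_torque"].round(2))
E
```

```text
[0.5604 0.2101 0.1469] [ 2.8  3.6 -3.8] [ 0.71 -0.48  0.02]
[0.5604 0.2101 0.1469] [ 2.5  3.3 -3.9] [ 0.7  -0.44 -0.04]
[0.5604 0.2101 0.1469] [ 2.   4.6 -4.7] [ 0.63 -0.51  0.  ]
```

Side push of about (+2.5,+3.5) N with no vertical load means it is entering but slightly off. I correct by +0.5/+0.7 mm and continue.

Call:
apply_moves(
  steps=[
    {"dp": [0.002, 0.003, 0], "dr": [0, 0, 0]},
    {"dp": [0.004, 0.005, 0], "dr": [0, 0, 0]},
    {"dp": [0.004, 0.005, -0.004], "dr": [0, 0, 0]},
    {"dp": [0.004, 0.005, -0.008], "dr": [0, 0, 0]},
    {"dp": [0.004, 0.005, -0.012], "dr": [0, 0, 0]},
    {"dp": [0.004, 0.005, -0.016], "dr": [0, 0, 0]},
    {"dp": [0.004, 0.005, -0.02], "dr": [0, 0, 0]},
    {"dp": [0.004, 0.005, -0.02], "dr": [0, 0, 0]},
  ],
)

```text
time: 11.88
position: [0.5605, 0.2107, 0.1434]
orientation: [-3.141, 0.0, 1.437]
ft_force: [0.6, 1.4, -4.7]
width: 0.0485
finger_force: 44.2
```

```bash
python3 - <<'E'
from station import robot
for i in range(2):
    robot.grab_frame("top");s=robot.sense();print(s["position"].round(4),s["ft_force"].round(1),s["ft_torque"].round(2))
E
```

```text
[0.5605 0.2106 0.1434] [ 1.3  0.5 -5.4] [ 0.23 -0.11  0.05]
[0.5605 0.2106 0.1434] [ 0.8  0.7 -5.9] [ 0.2  -0.13 -0.  ]
```

Entered. Down to about 10 mm above the gasket.

Call:
apply_moves(
  steps=[
    {"dp": [0.002, 0.002, -0.015], "dr": [0, 0, 0]},
    {"dp": [0.003, 0.003, -0.03], "dr": [0, 0, 0]},
    {"dp": [0.003, 0.003, -0.045], "dr": [0, 0, 0]},
    {"dp": [0.003, 0.003, -0.06], "dr": [0, 0, 0]},
    {"dp": [0.003, 0.003, -0.075], "dr": [0, 0, 0]},
    {"dp": [0.003, 0.003, -0.09], "dr": [0, 0, 0]},
    {"dp": [0.003, 0.003, -0.1], "dr": [0, 0, 0]},
    {"dp": [0.003, 0.003, -0.1], "dr": [0, 0, 0]},
  ],
)

```text
time: 12.65
position: [0.561, 0.2112, 0.1283]
orientation: [-3.141, 0.0, 1.437]
ft_force: [-1.0, -0.5, -5.7]
width: 0.0484
finger_force: 44.2
```

Call:
apply_moves(
  steps=[
    {"dp": [0, 0, -0.005], "dr": [0, 0, 0]},
    {"dp": [0, 0, -0.01], "dr": [0, 0, 0]},
    {"dp": [0, 0, -0.015], "dr": [0, 0, 0]},
    {"dp": [0, 0, -0.02], "dr": [0, 0, 0]},
    {"dp": [0, 0, -0.025], "dr": [0, 0, 0]},
    {"dp": [0, 0, -0.03], "dr": [0, 0, 0]},
    {"dp": [0, 0, -0.03], "dr": [0, 0, 0]},
    {"dp": [0, 0, -0.03], "dr": [0, 0, 0]},
  ],
)

```text
time: 13.32
position: [0.5613, 0.2113, 0.1243]
orientation: [-3.142, 0.0, 1.437]
ft_force: [-0.1, -1.2, -4.8]
width: 0.048
finger_force: 44.2
```

Call:
apply_moves(
  steps=[
    {"dp": [0, 0, -0.005], "dr": [0, 0, 0]},
    {"dp": [0, 0, -0.01], "dr": [0, 0, 0]},
    {"dp": [0, 0, -0.015], "dr": [0, 0, 0]},
    {"dp": [0, 0, -0.02], "dr": [0, 0, 0]},
    {"dp": [0, 0, -0.025], "dr": [0, 0, 0]},
    {"dp": [0, 0, -0.03], "dr": [0, 0, 0]},
    {"dp": [0, 0, -0.03], "dr": [0, 0, 0]},
    {"dp": [0, 0, -0.03], "dr": [0, 0, 0]},
  ],
)

```text
time: 13.98
position: [0.5613, 0.2113, 0.1198]
orientation: [-3.141, 0.0, 1.437]
ft_force: [0.2, 0.2, -5.9]
width: 0.0485
finger_force: 44.2
```

Call:
apply_moves(
  steps=[
    {"dp": [0, 0, -0.002], "dr": [0, 0, 0]},
    {"dp": [0, 0, -0.004], "dr": [0, 0, 0]},
    {"dp": [0, 0, -0.006], "dr": [0, 0, 0]},
    {"dp": [0, 0, -0.008], "dr": [0, 0, 0]},
    {"dp": [0, 0, -0.01], "dr": [0, 0, 0]},
    {"dp": [0, 0, -0.012], "dr": [0, 0, 0]},
    {"dp": [0, 0, -0.013], "dr": [0, 0, 0]},
    {"dp": [0, 0, -0.013], "dr": [0, 0, 0]},
  ],
)

```text
time: 14.65
position: [0.5613, 0.2113, 0.1179]
orientation: [-3.142, 0.0, 1.437]
ft_force: [0.0, -0.5, -6.8]
width: 0.0485
finger_force: 44.2
```

Call:
apply_moves(
  steps=[
    {"dp": [0, 0, -0.002], "dr": [0, 0, 0]},
    {"dp": [0, 0, -0.004], "dr": [0, 0, 0]},
    {"dp": [0, 0, -0.006], "dr": [0, 0, 0]},
    {"dp": [0, 0, -0.008], "dr": [0, 0, 0]},
    {"dp": [0, 0, -0.01], "dr": [0, 0, 0]},
    {"dp": [0, 0, -0.012], "dr": [0, 0, 0]},
    {"dp": [0, 0, -0.013], "dr": [0, 0, 0]},
    {"dp": [0, 0, -0.013], "dr": [0, 0, 0]},
  ],
)

```text
time: 15.32
position: [0.5616, 0.2113, 0.1165]
orientation: [3.141, -0.0, 1.437]
ft_force: [-2.5, -0.6, 1.1]
width: 0.0479
finger_force: 44.8
```

```bash
python3 - <<'E'
from station import robot
for i in range(2):
    robot.grab_frame("top");s=robot.sense();print(s["position"].round(4),s["ft_force"].round(1),s["ft_torque"].round(2))
E
```

```text
[0.5616 0.2113 0.1165] [-1.8 -0.9  1.4] [-0.15  0.32 -0.02]
[0.5616 0.2113 0.1164] [-2.8 -0.8  1.5] [-0.2   0.3  -0.06]
```

On the gasket: +6.5 N, about 1.3 mm pressed. Releasing, rising straight up, then turning 90°.

Call:
apply_moves(
  steps=[
    {"dp": [0, 0, 0], "dr": [0, 0, 0]},
    {"dp": [0, 0, 0], "dr": [0, 0, 0]},
    {"dp": [0, 0, 0], "dr": [0, 0, 0]},
    {"dp": [0, 0, 0], "dr": [0, 0, 0]},
    {"dp": [0, 0, 0], "dr": [0, 0, 0]},
    {"dp": [0, 0, 0], "dr": [0, 0, 0]},
    {"dp": [0, 0, 0], "dr": [0, 0, 0]},
    {"dp": [0, 0, 0], "dr": [0, 0, 0]},
  ],
  grip=-1,
  grip_force=20,
)

```text
time: 16.08
position: [0.5613, 0.2113, 0.1159]
orientation: [3.142, -0.0, 1.437]
ft_force: [-0.9, -0.1, -0.1]
width: 0.0856
finger_force: 0.0
```

Call:
apply_moves(
  steps=[
    {"dp": [0, 0, 0.03], "dr": [0, 0, 0]},
    {"dp": [0, 0, 0.1], "dr": [0, 0, 0]},
    {"dp": [0, 0, 0.2], "dr": [0, 0, 0]},
    {"dp": [0, 0, 0.35], "dr": [0, 0, 0]},
    {"dp": [0, 0, 0.5], "dr": [0, 0, 0]},
    {"dp": [0, 0, 0.65], "dr": [0, 0, 0]},
    {"dp": [0, 0, 0.75], "dr": [0, 0, 0]},
    {"dp": [0, 0, 0.75], "dr": [0, 0, 0]},
  ],
)

```text
time: 16.75
position: [0.5637, 0.2118, 0.2342]
orientation: [3.133, -0.003, 1.437]
ft_force: [0.9, 0.3, 0.9]
width: 0.0855
finger_force: 0.0
```

Call:
apply_moves(
  steps=[
    {"dp": [0, 0, 0], "dr": [0, 0, 0.07]},
    {"dp": [0, 0, 0], "dr": [0, 0, 0.14]},
    {"dp": [0, 0, 0], "dr": [0, 0, 0.21]},
    {"dp": [0, 0, 0], "dr": [0, 0, 0.28]},
    {"dp": [0, 0, 0], "dr": [0, 0, 0.35]},
    {"dp": [0, 0, 0], "dr": [0, 0, 0.42]},
    {"dp": [0, 0, 0], "dr": [0, 0, 0.49]},
    {"dp": [0, 0, 0], "dr": [0, 0, 0.5]},
  ],
)

```text
time: 17.42
position: [0.5609, 0.2112, 0.2277]
orientation: [-3.141, -0.001, 2.225]
ft_force: [1.1, 0.3, 0.5]
width: 0.0854
finger_force: 0.0
```

Call:
apply_moves(
  steps=[
    {"dp": [0, 0, 0], "dr": [0, 0, 0.07]},
    {"dp": [0, 0, 0], "dr": [0, 0, 0.14]},
    {"dp": [0, 0, 0], "dr": [0, 0, 0.21]},
    {"dp": [0, 0, 0], "dr": [0, 0, 0.28]},
    {"dp": [0, 0, 0], "dr": [0, 0, 0.35]},
    {"dp": [0, 0, 0], "dr": [0, 0, 0.42]},
    {"dp": [0, 0, 0], "dr": [0, 0, 0.49]},
    {"dp": [0, 0, 0], "dr": [0, 0, 0.5]},
  ],
)

```text
time: 18.08
position: [0.561, 0.2112, 0.2279]
orientation: [-3.141, -0.001, 3.008]
ft_force: [-0.5, 0.2, 0.2]
width: 0.0855
finger_force: 0.0
```

```bash
python3 - <<'E'
from h import *
im=robot.grab_frame("wrist")[:,:,::-1].copy();s=robot.sense()
print(s["position"],s["orientation"],s["ft_force"],s["time"],s["joint_pos"])
W=cam("wrist",s)
R=Ro.from_euler("z",1.437-np.pi/2).as_matrix();o=np.array([.5615,.2107,.107])
for q in([0,0,.0475],[0,.08,.066],[0,-.08,.066]):
    p=proj(W,o+R@q);print(q,p);cv2.drawMarker(im,tuple(int(round(v)) for v in p),(0,0,255),0,12,1)
cv2.imwrite("pics/w5.png",im)
E
```

```text
[0.56102876 0.21123832 0.22798296] [-3.14135323e+00 -6.84784246e-04  3.00588467e+00] [0.88391802 0.56740409 0.46067487] 18.1333 [ 1.71159314e-01  1.32012889e-01  1.69364835e+00 -2.20910127e-05
  1.31665653e+00 -1.26392355e+00]
[0, 0, 0.0475] [319.89012552 247.65670333]
[0, 0.08, 0.066] [448.28382193 256.51160614]
[0, -0.08, 0.066] [191.48158857 257.05361945]
```

View pics/w5.png

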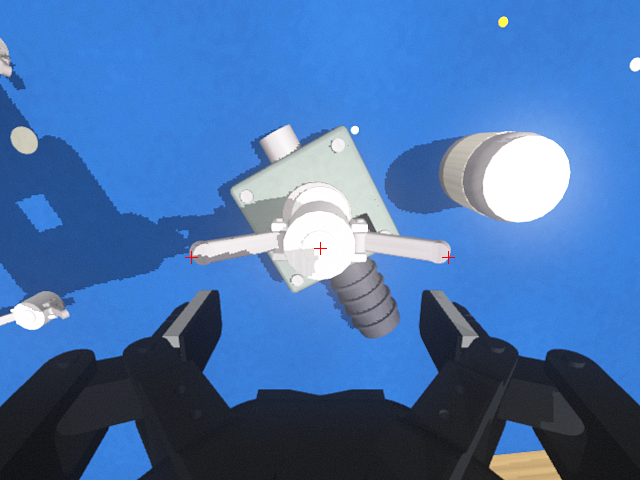

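The coupler is seated at (319,245) with both arms still open, tips at (200,250) and (443,249), centred between the fingers. Lowering the open fingers onto both arms.

Call:
apply_moves(
  steps=[
    {"dp": [-0.007, 0, -0.07], "dr": [0, 0, 0]},
    {"dp": [-0.007, 0, -0.15], "dr": [0, 0, 0]},
    {"dp": [-0.007, 0, -0.23], "dr": [0, 0, 0]},
    {"dp": [-0.007, 0, -0.31], "dr": [0, 0, 0]},
    {"dp": [-0.007, 0, -0.38], "dr": [0, 0, 0]},
    {"dp": [-0.007, 0, -0.43], "dr": [0, 0, 0]},
    {"dp": [-0.007, 0, -0.45], "dr": [0, 0, 0]},
    {"dp": [-0.007, 0, -0.45], "dr": [0, 0, 0]},
  ],
)

```text
time: 18.8
position: [0.5597, 0.2112, 0.1597]
orientation: [-3.141, -0.002, 3.008]
ft_force: [0.3, 0.4, 0.1]
width: 0.0855
finger_force: 0.0
```

Call:
apply_moves(
  steps=[
    {"dp": [0, 0, -0.01], "dr": [0, 0, 0]},
    {"dp": [0, 0, -0.02], "dr": [0, 0, 0]},
    {"dp": [0, 0, -0.03], "dr": [0, 0, 0]},
    {"dp": [0, 0, -0.04], "dr": [0, 0, 0]},
    {"dp": [0, 0, -0.05], "dr": [0, 0, 0]},
    {"dp": [0, 0, -0.06], "dr": [0, 0, 0]},
    {"dp": [0, 0, -0.07], "dr": [0, 0, 0]},
    {"dp": [0, 0, -0.08], "dr": [0, 0, 0]},
  ],
)

```text
time: 19.47
position: [0.5603, 0.2113, 0.1488]
orientation: [3.142, 0.0, 3.008]
ft_force: [-0.5, 0.5, 0.1]
width: 0.0853
finger_force: 0.0
```

Call:
apply_moves(
  steps=[
    {"dp": [0, 0, -0.008], "dr": [0, 0, 0]},
    {"dp": [0, 0, -0.016], "dr": [0, 0, 0]},
    {"dp": [0, 0, -0.024], "dr": [0, 0, 0]},
    {"dp": [0, 0, -0.032], "dr": [0, 0, 0]},
    {"dp": [0, 0, -0.04], "dr": [0, 0, 0]},
    {"dp": [0, 0, -0.048], "dr": [0, 0, 0]},
    {"dp": [0, 0, -0.056], "dr": [0, 0, 0]},
    {"dp": [0, 0, -0.06], "dr": [0, 0, 0]},
  ],
)

```text
time: 20.13
position: [0.5602, 0.2113, 0.1398]
orientation: [-3.141, -0.0, 3.008]
ft_force: [-0.0, -0.1, 0.7]
width: 0.0855
finger_force: 0.3
```

Call:
apply_moves(
  steps=[
    {"dp": [0, 0, -0.005], "dr": [0, 0, 0]},
    {"dp": [0, 0, -0.01], "dr": [0, 0, 0]},
    {"dp": [0, 0, -0.015], "dr": [0, 0, 0]},
    {"dp": [0, 0, -0.02], "dr": [0, 0, 0]},
    {"dp": [0, 0, -0.025], "dr": [0, 0, 0]},
    {"dp": [0, 0, -0.03], "dr": [0, 0, 0]},
    {"dp": [0, 0, -0.035], "dr": [0, 0, 0]},
    {"dp": [0, 0, -0.04], "dr": [0, 0, 0]},
  ],
)

```text
time: 20.8
position: [0.561, 0.2114, 0.1354]
orientation: [3.141, 0.002, 3.008]
ft_force: [-1.0, 0.8, 8.0]
width: 0.0852
finger_force: 3.5
```

Call:
apply_moves(
  steps=[
    {"dp": [0, 0, -0.005], "dr": [0, 0, 0]},
    {"dp": [0, 0, -0.01], "dr": [0, 0, 0]},
    {"dp": [0, 0, -0.015], "dr": [0, 0, 0]},
    {"dp": [0, 0, -0.02], "dr": [0, 0, 0]},
    {"dp": [0, 0, -0.025], "dr": [0, 0, 0]},
    {"dp": [0, 0, -0.03], "dr": [0, 0, 0]},
    {"dp": [0, 0, -0.035], "dr": [0, 0, 0]},
    {"dp": [0, 0, -0.04], "dr": [0, 0, 0]},
  ],
)

```text
time: 21.47
position: [0.5619, 0.2117, 0.1305]
orientation: [3.14, 0.004, 3.008]
ft_force: [-1.9, -0.2, 10.1]
width: 0.0855
finger_force: 4.6
```

Call:
apply_moves(
  steps=[
    {"dp": [0, 0, -0.004], "dr": [0, 0, 0]},
    {"dp": [0, 0, -0.008], "dr": [0, 0, 0]},
    {"dp": [0, 0, -0.012], "dr": [0, 0, 0]},
    {"dp": [0, 0, -0.016], "dr": [0, 0, 0]},
    {"dp": [0, 0, -0.02], "dr": [0, 0, 0]},
    {"dp": [0, 0, -0.024], "dr": [0, 0, 0]},
    {"dp": [0, 0, -0.028], "dr": [0, 0, 0]},
    {"dp": [0, 0, -0.03], "dr": [0, 0, 0]},
  ],
)

```text
time: 22.13
position: [0.5622, 0.2117, 0.1263]
orientation: [3.14, 0.005, 3.008]
ft_force: [-1.4, -0.1, 11.5]
width: 0.0854
finger_force: 5.0
```

Call:
apply_moves(
  steps=[
    {"dp": [0, 0, -0.004], "dr": [0, 0, 0]},
    {"dp": [0, 0, -0.008], "dr": [0, 0, 0]},
    {"dp": [0, 0, -0.012], "dr": [0, 0, 0]},
    {"dp": [0, 0, -0.016], "dr": [0, 0, 0]},
    {"dp": [0, 0, -0.02], "dr": [0, 0, 0]},
    {"dp": [0, 0, -0.024], "dr": [0, 0, 0]},
    {"dp": [0, 0, -0.028], "dr": [0, 0, 0]},
    {"dp": [0, 0, -0.03], "dr": [0, 0, 0]},
  ],
)

```text
time: 22.8
position: [0.5624, 0.2117, 0.1222]
orientation: [3.14, 0.005, 3.008]
ft_force: [-1.6, -0.8, 12.9]
width: 0.0856
finger_force: 6.9
```

Call:
apply_moves(
  steps=[
    {"dp": [0, 0, -0.004], "dr": [0, 0, 0]},
    {"dp": [0, 0, -0.008], "dr": [0, 0, 0]},
    {"dp": [0, 0, -0.012], "dr": [0, 0, 0]},
    {"dp": [0, 0, -0.016], "dr": [0, 0, 0]},
    {"dp": [0, 0, -0.02], "dr": [0, 0, 0]},
    {"dp": [0, 0, -0.024], "dr": [0, 0, 0]},
    {"dp": [0, 0, -0.028], "dr": [0, 0, 0]},
    {"dp": [0, 0, -0.03], "dr": [0, 0, 0]},
  ],
)

```text
time: 23.47
position: [0.5624, 0.2115, 0.1177]
orientation: [3.14, 0.005, 3.008]
ft_force: [-1.1, -1.0, 12.5]
width: 0.0856
finger_force: 7.9
```

Call:
apply_moves(
  steps=[
    {"dp": [0, 0, -0.005], "dr": [0, 0, 0]},
    {"dp": [0, 0, -0.01], "dr": [0, 0, 0]},
    {"dp": [0, 0, -0.015], "dr": [0, 0, 0]},
    {"dp": [0, 0, -0.02], "dr": [0, 0, 0]},
    {"dp": [0, 0, -0.025], "dr": [0, 0, 0]},
    {"dp": [0, 0, -0.03], "dr": [0, 0, 0]},
    {"dp": [0, 0, -0.035], "dr": [0, 0, 0]},
    {"dp": [0, 0, -0.04], "dr": [0, 0, 0]},
  ],
)

```text
time: 24.13
position: [0.5627, 0.2116, 0.1118]
orientation: [3.14, 0.006, 3.008]
ft_force: [-1.6, -1.1, 13.5]
width: 0.0855
finger_force: 5.6
```

Call:
apply_moves(
  steps=[
    {"dp": [0, 0, -0.005], "dr": [0, 0, 0]},
    {"dp": [0, 0, -0.01], "dr": [0, 0, 0]},
    {"dp": [0, 0, -0.015], "dr": [0, 0, 0]},
    {"dp": [0, 0, -0.02], "dr": [0, 0, 0]},
    {"dp": [0, 0, -0.025], "dr": [0, 0, 0]},
    {"dp": [0, 0, -0.03], "dr": [0, 0, 0]},
    {"dp": [0, 0, -0.035], "dr": [0, 0, 0]},
    {"dp": [0, 0, -0.04], "dr": [0, 0, 0]},
  ],
)

```text
time: 24.8
position: [0.5626, 0.2115, 0.1053]
orientation: [3.14, 0.006, 3.008]
ft_force: [-0.1, -0.8, 10.7]
width: 0.0854
finger_force: 4.4
```

Call:
apply_moves(
  steps=[
    {"dp": [0, 0, -0.005], "dr": [0, 0, 0]},
    {"dp": [0, 0, -0.01], "dr": [0, 0, 0]},
    {"dp": [0, 0, -0.015], "dr": [0, 0, 0]},
    {"dp": [0, 0, -0.02], "dr": [0, 0, 0]},
    {"dp": [0, 0, -0.025], "dr": [0, 0, 0]},
    {"dp": [0, 0, -0.03], "dr": [0, 0, 0]},
    {"dp": [0, 0, -0.035], "dr": [0, 0, 0]},
    {"dp": [0, 0, -0.04], "dr": [0, 0, 0]},
  ],
)

```text
time: 25.47
position: [0.562, 0.2114, 0.0983]
orientation: [3.14, 0.004, 3.008]
ft_force: [0.7, -0.8, 7.2]
width: 0.0852
finger_force: 3.5
```

Call:
apply_moves(
  steps=[
    {"dp": [0, 0, -0.005], "dr": [0, 0, 0]},
    {"dp": [0, 0, -0.01], "dr": [0, 0, 0]},
    {"dp": [0, 0, -0.015], "dr": [0, 0, 0]},
    {"dp": [0, 0, -0.02], "dr": [0, 0, 0]},
    {"dp": [0, 0, -0.025], "dr": [0, 0, 0]},
    {"dp": [0, 0, -0.03], "dr": [0, 0, 0]},
    {"dp": [0, 0, -0.035], "dr": [0, 0, 0]},
    {"dp": [0, 0, -0.04], "dr": [0, 0, 0]},
  ],
)

```text
time: 26.13
position: [0.5615, 0.2114, 0.0917]
orientation: [3.141, 0.003, 3.008]
ft_force: [0.4, -0.2, 6.1]
width: 0.0849
finger_force: 2.9
```

Call:
apply_moves(
  steps=[
    {"dp": [0, 0, 0], "dr": [0, 0, 0]},
    {"dp": [0, 0, 0], "dr": [0, 0, 0]},
    {"dp": [0, 0, 0], "dr": [0, 0, 0]},
    {"dp": [0, 0, 0], "dr": [0, 0, 0]},
    {"dp": [0, 0, 0], "dr": [0, 0, 0]},
    {"dp": [0, 0, 0], "dr": [0, 0, 0]},
    {"dp": [0, 0, 0], "dr": [0, 0, 0]},
    {"dp": [0, 0, 0], "dr": [0, 0, 0]},
  ],
  grip=-0.75,
  grip_force=20,
)

```text
time: 26.8
position: [0.5604, 0.2113, 0.0905]
orientation: [3.141, 0.0, 3.008]
ft_force: [1.4, -0.3, 3.4]
width: 0.0747
finger_force: 2.7
```

Call:
apply_moves(
  steps=[
    {"dp": [0, 0, 0], "dr": [0, 0, 0]},
    {"dp": [0, 0, 0], "dr": [0, 0, 0]},
    {"dp": [0, 0, 0], "dr": [0, 0, 0]},
    {"dp": [0, 0, 0], "dr": [0, 0, 0]},
    {"dp": [0, 0, 0], "dr": [0, 0, 0]},
    {"dp": [0, 0, 0], "dr": [0, 0, 0]},
    {"dp": [0, 0, 0], "dr": [0, 0, 0]},
    {"dp": [0, 0, 0], "dr": [0, 0, 0]},
  ],
  grip=-0.4,
)

```text
time: 27.47
position: [0.5604, 0.2106, 0.0908]
orientation: [-3.14, 0.0, 3.008]
ft_force: [0.8, -2.7, 6.4]
width: 0.0653
finger_force: 26.0
```

Call:
apply_moves(
  steps=[
    {"dp": [0, 0, 0], "dr": [0, 0, 0]},
    {"dp": [0, 0, 0], "dr": [0, 0, 0]},
    {"dp": [0, 0, 0], "dr": [0, 0, 0]},
    {"dp": [0, 0, 0], "dr": [0, 0, 0]},
    {"dp": [0, 0, 0], "dr": [0, 0, 0]},
    {"dp": [0, 0, 0], "dr": [0, 0, 0]},
    {"dp": [0, 0, 0], "dr": [0, 0, 0]},
    {"dp": [0, 0, 0], "dr": [0, 0, 0]},
  ],
)

```text
time: 28.13
position: [0.5604, 0.2106, 0.0907]
orientation: [-3.14, 0.0, 3.008]
ft_force: [0.6, -3.8, 5.7]
width: 0.0655
finger_force: 26.0
```

Stopped at 65.5 mm (66 mm expected when locked). Opening, rising and checking.

Call:
apply_moves(
  steps=[
    {"dp": [0, 0, 0], "dr": [0, 0, 0]},
    {"dp": [0, 0, 0], "dr": [0, 0, 0]},
    {"dp": [0, 0, 0], "dr": [0, 0, 0]},
    {"dp": [0, 0, 0], "dr": [0, 0, 0]},
    {"dp": [0, 0, 0], "dr": [0, 0, 0]},
    {"dp": [0, 0, 0], "dr": [0, 0, 0]},
    {"dp": [0, 0, 0], "dr": [0, 0, 0]},
    {"dp": [0, 0, 0], "dr": [0, 0, 0]},
  ],
  grip=-1,
)

```text
time: 28.8
position: [0.5602, 0.2113, 0.0904]
orientation: [-3.142, -0.0, 3.008]
ft_force: [0.3, 0.1, 0.3]
width: 0.0852
finger_force: 0.0
```

Call:
apply_moves(
  steps=[
    {"dp": [0, 0, 0.03], "dr": [0, 0, 0]},
    {"dp": [0, 0, 0.1], "dr": [0, 0, 0]},
    {"dp": [0, 0, 0.2], "dr": [0, 0, 0]},
    {"dp": [0, 0, 0.35], "dr": [0, 0, 0]},
    {"dp": [0, 0, 0.5], "dr": [0, 0, 0]},
    {"dp": [0, 0, 0.65], "dr": [0, 0, 0]},
    {"dp": [0, 0, 0.8], "dr": [0, 0, 0]},
    {"dp": [0, 0, 0.9], "dr": [0, 0, 0]},
  ],
)

```text
time: 29.47
position: [0.5613, 0.2115, 0.2295]
orientation: [3.14, 0.004, 3.008]
ft_force: [0.5, -0.1, 0.8]
width: 0.0854
finger_force: 0.0
```

Call:
apply_moves(
  steps=[
    {"dp": [-0.1, -0.1, 0.1], "dr": [0, 0, 0]},
    {"dp": [-0.3, -0.2, 0.1], "dr": [0, 0, 0]},
    {"dp": [-0.5, -0.4, 0.2], "dr": [0, 0, 0]},
    {"dp": [-0.6, -0.6, 0.2], "dr": [0, 0, 0]},
    {"dp": [-0.6, -0.8, 0.2], "dr": [0, 0, 0]},
    {"dp": [-0.6, -0.9, 0.2], "dr": [0, 0, 0]},
    {"dp": [-0.6, -1, 0.2], "dr": [0, 0, 0]},
    {"dp": [-0.6, -1, 0.2], "dr": [0, 0, 0]},
  ],
)

```text
time: 30.13
position: [0.4704, 0.0593, 0.2568]
orientation: [-3.141, 0.002, 3.005]
ft_force: [0.6, -0.5, 0.3]
width: 0.0855
finger_force: 0.0
```

```bash
python3 - <<'E'
from h import *
s=robot.sense();print(s["position"],s["ft_force"],s["time"])
a=robot.grab_frame("scene")[:,:,::-1];b=robot.grab_frame("top")[:,:,::-1]
x=cv2.resize(a[150:320,350:520],(500,500),interpolation=cv2.INTER_CUBIC);y=cv2.resize(b[140:260,180:300],(300,300),interpolation=cv2.INTER_CUBIC)
y=np.vstack([y,np.zeros((200,300,3),np.uint8)])
cv2.imwrite("pics/end.png",np.hstack([x,y]))
E
```

```text
[0.47041281 0.05931843 0.25677246] [ 0.56253598 -0.49766105  0.30120909] 30.1333
```

View pics/end.png

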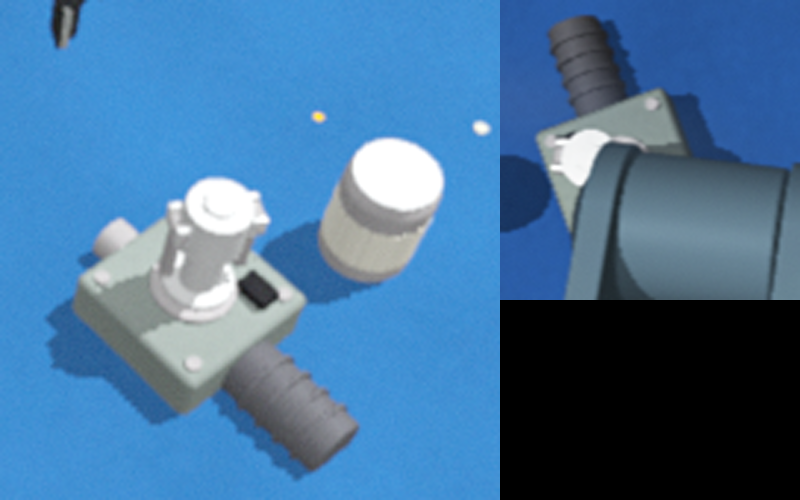

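The coupler is on the adapter at (220,210), and both arms hang straight down against its sides ((175,235) and (255,235)). The tin is unmoved and the gripper is clear.

```bash
python3 -c "
from station import robot
print(robot.sign_off())"
```

```text
the job is handed in; nothing more can be done
None
```

The coupler is on the paint pump's adapter, with both cam arms swung down together and locked. I handed the job in at about 30 s; the tin, sanding block and brush were left alone.

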